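# Put the lemon and garlic away and close the storage boxes

### The arm

A 6-joint arm with a two-finger parallel gripper is mounted at the origin on a cart in front of the work surface, level with it; the furniture and walls round the work are solid. World frame = base frame: x ahead of the robot, y to its left, z up, the work surface at z = 0. Lengths are in m, angles in rad, forces in N, time in s.
With the tool pointing down it reaches from about 0.35 to 0.775 m from the base axis. Payload 5.5 kg.
Tool frame: the origin (TCP) lies at the very end of the fingers, on their centre line; the grasp point (between the pads) lies 19 mm behind it; z points along the fingers, y is the line along which they close (so a half turn about z gives the same grasp; the last joint's range is limited). The gripper opens to 85 mm and grips with 20 to 120 N. Pads are 22 mm wide; open, the fingers measure 114 mm over their backs; the gripper's body (76 mm by 85 mm) begins 54 mm behind the grasp point. The pads swing forward as they close: fully open they stand 13 mm farther back than shut.
Start: joints at [1.075, 0.313, 0.046, 1.304, 0, 1.431], TCP at [0.2, 0.539, 0.231] pointing down, gripper open.
Joint ranges: [-2.76, 2.76], [-0.86, 1.69], [-1.03, 1.26], [-2.2, 2.34], [-1.47, 1.5], [-3.14, 3.14]. Speed limits (rad/s): [2.57, 2.57, 3.14, 3.14, 3.14, 3.14].

### API

Orientations are given as a unit quaternion [w, x, y, z].
In Python, from workcell import env gives the robot as it stands. The module is installed in compiled form; this text tells all that it offers.
- The arm moves only by the tool jog_arm, never from a script. Its arguments are lists of equal length, an entry for each row: "gripper": the opening, from 0 (shut) to 1 (fully open); "offset": the shift along the world's x, y, z in cm, a list of three; "twist": the turn about the world's z in degrees. In form: {"gripper": [gripper, ...], "offset": [[dx, dy, dz], ...], "twist": [twist, ...]}. A call has exactly 8 rows; each row is the pose to reach, as a shift and turn from the pose commanded when the call began; what a row does not reach only later rows make up. A row lasts 1/8 s, in which the tool goes at most 62.5 mm and 10.7 degrees, less where a joint would pass 70% of its speed; a pose out of reach is approached as far as the arm can. A call with a gripper value outside its range is refused whole. The fingers move at their own pace and stop on an object; "squeeze" is the grip in N (left out, the last holds). Time passes only in rows, so rows that repeat a pose let the fingers close, or fill a call up. It gives the time, the measured TCP pose, the force, the opening and the grip force at its end, in the units of the state.
- env.get_state(): the state, without advancing time (a new reading comes with each control period).
- env.read_camera(name): name is "side" or "top" or "wrist"; returns a dict with "image" (400x640x3 uint8, red, green, blue), "z_map" (400x640 float32, m along the optical axis (not along the pixel's ray), 0 where there is no reading), "fovy" (degrees; the focal length in pixels is half the picture's height over the tangent of half this angle, whatever the lens; pixels are square), "cx", "cy" (the principal point, pixels), "cam_to_world" (4x4, takes a point from camera to world coordinates). Camera axes: x right, y up, looking along -z (the intrinsics and any distortion apply to the point x, -y, -z); pixel columns grow to the right and rows downward; lengths in m; the calibration is good to about 2 mm. A picture is of the moment at which its call begins.
- env.hand_in(): hands the job in; it is judged then, once.
The state is a dict: "clock": time; "joint_pos": joint angles; "qvel": joint speeds; "tau": joint torques, N m; "tcp_pos": TCP position; "orientation": TCP orientation; "wrist_force": force on the tool from outside, world axes, zero at the start; "ft_torque": the same for the moment, N m; "finger_gap": finger opening in m; "grip_force": force on a finger pad.
Only numpy, scipy, OpenCV 4.12 (cv2) and the standard library are available. Lean on these libraries where they do the work, as an engineer would, in place of code of your own. Each camera call takes 0.05 s, during which the arm holds its last target. There are 200 camera calls.

### The job

Put the food away: lay the lemon in the oblong white box and stand or lay the garlic in the round white pot (the onion is already in the tall square tub), then close all three with their own wooden lids, each fully home and flat on its rim. Set everything down rather than dropping it, and leave the boxes standing where they are.

Things in the scene. Friction and masses are not known exactly. Their poses are not given: they have to be found in the camera images.
- oblong_box: White stoneware storage box, oblong with rounded corners, open at the top: 150 mm long (its x axis) by 112 mm wide (y) by 72 mm high; inside 142 x 104 mm, inner floor 6 mm above the origin, walls 4 mm. For the lemon. Loose, 0.9 kg; stands on the worktop. Origin: centre of its underside; z up.
- round_pot: White stoneware storage pot, round, open at the top: 160 mm across, 72 mm high; inside 152 mm across, inner floor 6 mm above the origin, walls 4 mm. For the garlic. Loose, 0.9 kg; stands on the worktop. Origin: centre of its underside; z up.
- square_tub: White stoneware storage tub, square with rounded corners, taller than the others: 102 x 102 mm (sides along its x and y), 112 mm high, open at the top; inside 94 x 94 mm, inner floor 6 mm above the origin, walls 4 mm. The onion is in it. Loose, 0.9 kg; stands on the worktop. Origin: centre of its underside; z up.
- oblong_lid: Bamboo lid of the oblong box, 152 (x) by 114 mm (y), 0.14 kg; fits with its x along the box's x, either way round. Plate 10 mm thick; below it a grey tapered seal 9 mm deep that enters the mouth with 3 mm to spare all round; on top an upright wooden bar grip, 46 mm along x, 16 mm wide, 29 mm high. Lies on its seal. Origin: centre of the seal's underside, 48 mm below the grip's top, 9 mm below the rim when seated.
- round_lid: Bamboo lid of the round pot: a disc 162 mm across, 0.14 kg; fits at any yaw. Plate 10 mm thick; below it a grey tapered seal 9 mm deep that enters the mouth with 3 mm to spare all round; on top an upright wooden bar grip, 46 mm along x, 16 mm wide, 29 mm high. Lies on its seal. Origin: centre of the seal's underside, 48 mm below the grip's top, 9 mm below the rim when seated.
- square_lid: Bamboo lid of the square tub, 104 x 104 mm, 0.11 kg; fits in any of four quarter turns. Plate 10 mm thick; below it a grey tapered seal 9 mm deep that enters the mouth with 3 mm to spare all round; on top an upright wooden bar grip, 46 mm along x, 16 mm wide, 29 mm high. Lies on its seal. Origin: centre of the seal's underside, 48 mm below the grip's top, 9 mm below the rim when seated.
- lemon: Yellow lemon lying on its side on the worktop: 78 mm long (its x axis), 55 mm wide (y), 56 mm high, widest at half height, 0.1 kg. Origin: centre of its underside at the start; z up. It may roll a little when let go.
- garlic: Whole garlic bulb standing root down on the worktop: 60 mm (x) by 57 mm (y), 58 mm high with its pointed neck, widest at about 20 mm above the worktop, 0.04 kg. Origin: centre of its underside; z up.
- onion: Brown onion, 82 mm across, 94 mm high with its neck, already in the square tub, loose, below the rim. Stays there. Origin: centre of its underside.
Things that resemble listed ones, but are neither listed nor needed, are in the scene too. Several things have the shape of the lemon; the one meant has the colours described above.

How it is judged:
By the outcome, as a careful person would: the job done as asked, in the order asked, and still so for the second after the job is handed in, with the robot touching nothing.
It also fails if it takes over 120 s, if anything falls off the work surface, if the arm or the gripper's body presses on something with over 40 N, if the wrist force passes 120 N, or if a joint passes its speed limit or range.

## Working session

There is one attempt and no reset: what is moved stays moved. The work goes in short steps, Python scripts to look and compute and a tool call to move; the robot and the scene stay as the last step left them, time stands still between calls to the robot, and variables do not carry over. Pictures are saved under pics/ and viewed, at most 14 in all, crops included, and the job is handed in when it is done.

Besides the shell and the picture viewer there is one more tool, called by a JSON object that holds its "name" and its "arguments". jog_arm: Moves the arm, as the interface text tells. Its arguments: {"type":"object","properties":{"gripper":{"type":"array"},"offset":{"type":"array"},"twist":{"type":"array"},"squeeze":{"type":"number"}},"required":["gripper","offset","twist"]}

```bash
mkdir -p pics
cat > h.py <<'E'
import numpy as np, cv2
from workcell import env
def cam(n):
    c=env.read_camera(n); c['f']=c['image'].shape[0]/2/np.tan(np.radians(c['fovy'])/2); return c
def world(c):
    z=c['z_map']; h,w=z.shape; v,u=np.mgrid[:h,:w]
    P=np.stack([(u-c['cx'])/c['f']*z,-(v-c['cy'])/c['f']*z,-z,np.ones_like(z)],-1)
    W=(P@c['cam_to_world'].T)[...,:3]; W[z==0]=np.nan; return W
def save(c,n): cv2.imwrite('pics/'+n,c['image'][...,::-1])
E
python3 - <<'E'
from h import *
print(env.get_state())
for n in['top','side']:
    c=cam(n); save(c,n+'0.png'); print(n,[ (k,c[k]) for k in c if k not in('image','z_map')])
    np.save('pics/'+n+'.npy',world(c))
E
```

```text
{'clock': 0.0, 'joint_pos': array([ 1.07539941e+00,  3.14027867e-01,  4.49685624e-02,  1.30360679e+00,
       -1.27800620e-05,  1.43118376e+00]), 'qvel': array([ 2.22429727e-04, -4.49021974e-04,  7.98418161e-04, -1.07684195e-03,
        1.74783369e-06, -4.51803991e-04]), 'tau': array([ 3.79878220e-04, -4.80622494e+01,  2.98537552e+01,  1.93137926e-02,
       -3.52469567e-05, -1.38656685e-05]), 'tcp_pos': array([0.20005722, 0.53852085, 0.230389  ]), 'orientation': array([-2.85797810e-04,  1.76955324e-01,  9.84218441e-01, -8.90152424e-04]), 'wrist_force': array([ 0.2999497 , -0.36626984,  0.04347794]), 'ft_torque': array([ 0.01644069,  0.04352207, -0.05659079]), 'grip_force': 0.0, 'finger_gap': 0.08561089336280488}
top [('fovy', 54.39124692593618), ('cx', 322.8122006093521), ('cy', 202.41114139188545), ('cam_to_world', array([[ 1.71800732e-02,  9.97571339e-01, -6.75001366e-02,
         5.07574450e-01],
       [-9.99852393e-01,  1.71279976e-02, -1.35018710e-03,
         8.84877579e-03],
       [-1.90765772e-04,  6.75133694e-02,  9.97718351e-01,
         1.32244913e+00],
       [ 0.00000000e+00,  0.00000000e+00,  0.00000000e+00,
         1.00000000e+00]])), ('f', np.float64(389.23103958356177))]
side [('fovy', 56.87525870006145), ('cx', 318.8314270608162), ('cy', 195.69750439198145), ('cam_to_world', array([[-9.99915239e-01,  1.09329367e-02,  7.06999488e-03,
         6.17388842e-01],
       [ 1.05151890e-03, -4.73434029e-01,  8.80828652e-01,
         1.07123007e+00],
       [ 1.29772201e-02,  8.80761427e-01,  4.73382405e-01,
         6.29008158e-01],
       [ 0.00000000e+00,  0.00000000e+00,  0.00000000e+00,
         1.00000000e+00]])), ('f', np.float64(369.3123274054664))]
```

View pics/top0.png

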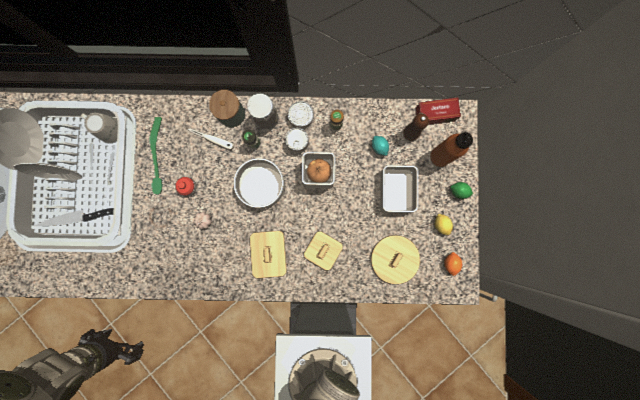

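View pics/side0.png

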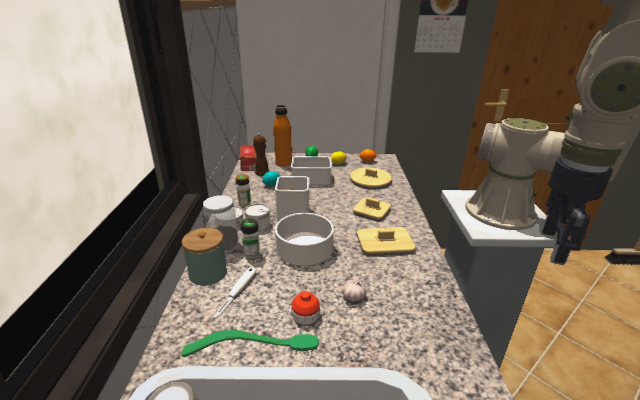

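Top view: image up is +x and image right is −y. The round pot is at (259,185), the tub with the onion at (318,170) and the oblong box at (399,190). The lids are at (267,255) oblong, (323,251) square and (396,260) round. The garlic is at (203,220) and the lemon at (444,225). The side view confirms this, with the teal, green and orange lookalikes next to the lemon.

Run:
```python
from h import *
W=np.load('pics/top.npy')
def reg(n,box,lo,hi):
    u0,u1,v0,v1=box; P=W[v0:v1,u0:u1].reshape(-1,3); P=P[np.isfinite(P).all(1)]
    P=P[(P[:,2]>lo)&(P[:,2]<hi)]
    if len(P)<5: print(n,len(P));return
    r=cv2.minAreaRect((P[:,:2]*1000).astype(np.float32)); c=cv2.minEnclosingCircle((P[:,:2]*1000).astype(np.float32))
    print(n,len(P),'rect',np.round(r[0]),np.round(r[1]),round(r[2],1),'circ',np.round(c[0]),round(c[1]),'z med/max',np.round(np.median(P[:,2]),3),np.round(P[:,2].max(),3))
reg('pot',(228,290,155,215),.062,.085)
reg('tub',(298,340,148,190),.102,.125)
reg('onion',(308,332,158,182),.05,.101)
reg('obox',(378,421,160,220),.062,.085)
for n,b in dict(olid=(245,292,226,284),slid=(300,346,228,274),rlid=(368,424,232,288)).items():
    reg(n,b,.012,.027); reg(n+'grip',b,.036,.06)
reg('garlic',(190,216,208,232),.012,.08)
reg('lemon',(432,458,212,239),.015,.08)
reg('table',(340,370,180,240),-.05,.05)
```

```text
pot 276 rect [653. 222.] [160. 159.] 4.1 circ [653. 222.] 81 z med/max 0.073 0.083
tub 225 rect [697.  27.] [102. 101.] 1.2 circ [697.  28.] 65 z med/max 0.113 0.119
onion 441 rect [699.  25.] [74. 72.] 1.1 circ [698.  27.] 41 z med/max 0.072 0.1
obox 260 rect [ 643. -237.] [113. 151.] 89.5 circ [ 642. -237.] 87 z med/max 0.073 0.083
olid 1444 rect [420. 192.] [152. 114.] 5.5 circ [420. 193.] 87 z med/max 0.02 0.027
olidgrip 74 rect [421. 191.] [42. 17.] 2.5 circ [421. 193.] 22 z med/max 0.048 0.055
slid 878 rect [436.   8.] [104. 104.] 60.5 circ [436.   7.] 66 z med/max 0.02 0.027
slidgrip 68 rect [436.   8.] [16. 45.] 59.6 circ [438.  12.] 22 z med/max 0.048 0.053
rlid 1775 rect [ 412. -233.] [159. 160.] 0.8 circ [ 411. -233.] 81 z med/max 0.02 0.027
rlidgrip 72 rect [ 410. -232.] [16. 45.] 63.0 circ [ 411. -231.] 23 z med/max 0.048 0.057
garlic 223 rect [529. 410.] [54. 51.] 9.1 circ [529. 412.] 29 z med/max 0.038 0.064
lemon 297 rect [ 530. -387.] [59. 60.] 70.8 circ [ 528. -387.] 38 z med/max 0.047 0.063
table 1791 rect [576. -98.] [202. 100.] 0.7 circ [575. -98.] 112 z med/max 0.001 0.01
```

{"name": "jog_arm", "arguments": {"gripper": [1,1,1,1,1,1,1,1], "offset": [[30,-39,2],[30,-39,2],[30,-39,2],[30,-39,2],[30,-39,2],[30,-39,2],[30,-39,2],[30,-39,2]], "twist": [0,0,0,0,0,0,0,0]}}

```text
clock: 1.1
tcp_pos: [0.5012, 0.147, 0.2511]
orientation: [-0.0, 0.177, 0.984, 0.0]
wrist_force: [0.9, -0.1, -0.2]
finger_gap: 0.0855
grip_force: 0.0
```

```bash
cat >> h.py <<'E'
def pca(n,P):
    P=P[np.isfinite(P).all(1)]; P=P[P[:,2]>.008]
    (cx,cy),s,a=cv2.fitEllipse(cv2.convexHull((P[:,:2]*1000).astype(np.float32)))
    w,v=np.linalg.eigh(np.cov(P[:,:2].T)); print(n,len(P),'ell',np.round([cx,cy]),np.round(s),'major',round((a+90)%180,1),'pca',round(np.degrees(np.arctan2(*v[::-1,1]))%180,1),'zmax',round(P[:,2].max(),3))
E
python3 - <<'E'
from h import *
im=cv2.imread('pics/top0.png'); W=np.load('pics/top.npy')
h=cv2.cvtColor(im,cv2.COLOR_BGR2HSV)
y=(h[...,0]>20)&(h[...,0]<35)&(h[...,1]>120)
m=np.zeros_like(y); m[210:240,430:460]=1; pca('lemon',W[y&m])
m[:]=0; m[208:232,190:216]=1; pca('garlic',W[m])
s=env.get_state(); print(s['clock'],s['tcp_pos'],s['orientation'])
E
```

```text
lemon 274 ell [ 530. -388.] [50. 71.] major 27.0 pca 26.2 zmax 0.063
garlic 228 ell [533. 414.] [53. 84.] major 12.0 pca 19.6 zmax 0.064
1.1 [0.50123829 0.14696706 0.25112909] [-1.43575599e-04  1.77377759e-01  9.84142830e-01  3.13083098e-05]
```

{"name": "jog_arm", "arguments": {"gripper": [1,1,1,1,1,1,1,1], "offset": [[2.9,-48,0],[2.9,-48,0],[2.9,-48,0],[2.9,-48,0],[2.9,-48,0],[2.9,-48,0],[2.9,-48,0],[2.9,-48,0]], "twist": [46,46,46,46,46,46,46,46]}}

```text
clock: 2.1
tcp_pos: [0.5285, -0.3248, 0.2509]
orientation: [-0.0, -0.222, 0.975, 0.0]
wrist_force: [0.7, 0.4, -0.2]
finger_gap: 0.0852
grip_force: 0.0
```

{"name": "jog_arm", "arguments": {"gripper": [1,1,1,1,1,1,1,1], "offset": [[0,-5.4,-8],[0,-5.4,-8],[0,-5.4,-8],[0,-5.4,-8],[0,-5.4,-8],[0,-5.4,-8],[0,-5.4,-8],[0,-5.4,-8]], "twist": [0,0,0,0,0,0,0,0]}}

```text
clock: 3.1
tcp_pos: [0.529, -0.3767, 0.1717]
orientation: [0.0, -0.222, 0.975, -0.0]
wrist_force: [-0.1, 0.1, -0.3]
finger_gap: 0.0853
grip_force: 0.0
```

Run:
```python
from h import *
c=cam('wrist'); save(c,'w1.png'); W=world(c)
h=cv2.cvtColor(c['image'],cv2.COLOR_RGB2HSV)
y=(h[...,0]>20)&(h[...,0]<35)&(h[...,1]>120)&(W[...,2]>.008)&(np.hypot(W[...,0]-.53,W[...,1]+.387)<.06)
if y.sum()>20: pca('lemon',W[y])
s=env.get_state(); print(s['clock'],s['tcp_pos'],s['orientation'],c['cam_to_world'])
```

```text
lemon 4240 ell [ 530. -396.] [ 73. 102.] major 128.0 pca 25.8 zmax 0.261
3.15 [ 0.52893899 -0.3767537   0.17154157] [ 7.09118672e-05 -2.21762877e-01  9.75100620e-01 -5.49988541e-05] [[-4.32716852e-01 -8.61645001e-01 -2.65186762e-01  4.61852160e-01]
 [ 9.01529873e-01 -4.13612240e-01 -1.27156610e-01 -4.08268941e-01]
 [-1.20633489e-04 -2.94096596e-01  9.55775694e-01  3.16216175e-01]
 [ 0.00000000e+00  0.00000000e+00  0.00000000e+00  1.00000000e+00]]
```

View pics/w1.png

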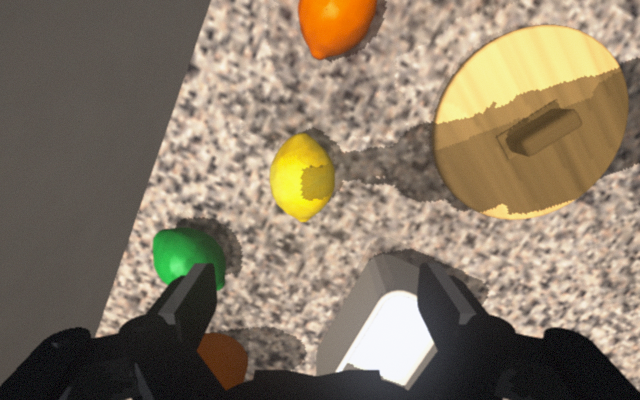

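The wrist view shows the lemon at pixel (302,178), long axis nearly vertical in the image and so across the closing line. The green decoy is at (190,255), the orange one at (337,20) and the round lid at (530,125).

Run:
```python
from h import *
c=cam('wrist'); W=world(c)
h=cv2.cvtColor(c['image'],cv2.COLOR_RGB2HSV)
y=(h[...,0]>20)&(h[...,0]<35)&(h[...,1]>120)&(W[...,2]>.008)&(W[...,2]<.07); y[:,400:]=0; y[240:]=0
pca('lemon',W[y]); s=env.get_state(); print(s['tcp_pos'])
```

```text
lemon 4222 ell [ 486. -404.] [ 63. 167.] major 18.8 pca 25.1 zmax 0.059
[ 0.52889457 -0.37677827  0.17141118]
```

{"name": "jog_arm", "arguments": {"gripper": [1,1,1,1,1,1,1,1], "offset": [[0.1,-1.1,-4],[0.1,-1.1,-8],[0.1,-1.1,-12],[0.1,-1.1,-14],[0.1,-1.1,-15.2],[0.1,-1.1,-16.2],[0.1,-1.1,-16.2],[0.1,-1.1,-16.2]], "twist": [0,0,0,0,0,0,0,0]}}

```text
clock: 4.2
tcp_pos: [0.5304, -0.3884, 0.0103]
orientation: [0.0, -0.222, 0.975, -0.001]
wrist_force: [-0.0, 0.2, -0.3]
finger_gap: 0.0854
grip_force: 0.0
```

{"name": "jog_arm", "arguments": {"gripper": [0.5,0.5,0.5,0.4,0.4,0.4,0.4,0.4], "offset": [[0,0,0],[0,0,0],[0,0,0],[0,0,0],[0,0,0],[0,0,0],[0,0,0],[0,0,0]], "twist": [0,0,0,0,0,0,0,0], "squeeze": 25}}

```text
clock: 5.2
tcp_pos: [0.5303, -0.3884, 0.0105]
orientation: [0.0, -0.222, 0.975, -0.001]
wrist_force: [-0.9, 0.1, 5.2]
finger_gap: 0.0536
grip_force: 25.9
```

{"name": "jog_arm", "arguments": {"gripper": [0.4,0.4,0.4,0.4,0.4,0.4,0.4,0.4], "offset": [[0,0,4],[0,0,9],[0,0,13],[4,5,13],[8,10,13],[11.3,15.1,13],[11.3,15.1,13],[11.3,15.1,13]], "twist": [0,0,10,20,30,40,50,60]}}

```text
clock: 6.2
tcp_pos: [0.6432, -0.2351, 0.1385]
orientation: [-0.0, -0.683, 0.731, 0.001]
wrist_force: [0.3, -0.2, -1.4]
finger_gap: 0.0532
grip_force: 27.0
```

{"name": "jog_arm", "arguments": {"gripper": [0.4,0.4,0.4,0.4,0.4,0.4,0.4,0.4], "offset": [[0,0,0],[0,0,0],[0,0,-2],[0,0,-5],[0,0,-8],[0,0,-8],[0,0,-8],[0,0,-8]], "twist": [4,4,4,4,4,4,4,4]}}

```text
clock: 7.2
tcp_pos: [0.644, -0.2375, 0.0612]
orientation: [0.0, -0.705, 0.71, -0.001]
wrist_force: [-0.6, 0.3, -0.9]
finger_gap: 0.0532
grip_force: 27.0
```

{"name": "jog_arm", "arguments": {"gripper": [0.4,0.4,0.4,0.4,0.4,0.4,0.4,0.4], "offset": [[0,0,-1],[0,0,-2],[0,0,-3],[0,0,-3.7],[0,0,-4.1],[0,0,-4.4],[0,0,-4.5],[0,0,-4.5]], "twist": [0,0,0,0,0,0,0,0]}}

```text
clock: 8.2
tcp_pos: [0.6427, -0.2368, 0.0164]
orientation: [-0.0, -0.705, 0.709, -0.0]
wrist_force: [-4.1, 2.5, 8.9]
finger_gap: 0.0532
grip_force: 27.4
```

{"name": "jog_arm", "arguments": {"gripper": [0.7,0.75,0.8,0.8,0.8,0.8,0.8,0.8], "offset": [[0,0,0],[0,0,0],[0,0,0],[0,0,0],[0,0,1],[0,0,4],[0,0,8],[0,0,12]], "twist": [0,0,0,0,0,0,0,0]}}

```text
clock: 9.2
tcp_pos: [0.6428, -0.2369, 0.1361]
orientation: [0.0, -0.705, 0.709, -0.0]
wrist_force: [0.6, -0.5, -0.7]
finger_gap: 0.0684
grip_force: 0.0
```

{"name": "jog_arm", "arguments": {"gripper": [1,1,1,1,1,1,1,1], "offset": [[0,0,6],[-2,5,10],[-4,11,10],[-6,17,10],[-8,23,10],[-10,29,10],[-11,35,10],[-11.3,41,10]], "twist": [0,0,0,0,0,0,0,0]}}

```text
clock: 10.2
tcp_pos: [0.5293, 0.1724, 0.2357]
orientation: [0.001, -0.705, 0.71, -0.001]
wrist_force: [1.0, -0.9, -0.1]
finger_gap: 0.0854
grip_force: 0.0
```

{"name": "jog_arm", "arguments": {"gripper": [1,1,1,1,1,1,1,1], "offset": [[0,6,0],[0,12,0],[0,18,0],[0,23.8,-2],[0,23.8,-6],[0,23.8,-8],[0,23.8,-8],[0,23.8,-8]], "twist": [0,0,0,0,0,0,0,0]}}

```text
clock: 11.2
tcp_pos: [0.5307, 0.4088, 0.1559]
orientation: [0.001, -0.705, 0.71, -0.0]
wrist_force: [0.5, 0.8, 0.1]
finger_gap: 0.0857
grip_force: 0.0
```

Run:
```python
from h import *
t=cam('top'); save(t,'top1.png'); T=world(t)
im=cv2.cvtColor(t['image'],cv2.COLOR_RGB2HSV)
y=(im[...,0]>20)&(im[...,0]<35)&(im[...,1]>120)&(T[...,2]<.09); m=np.zeros_like(y); m[160:215,378:420]=1
pca('lemon',T[y&m])
c=cam('wrist'); save(c,'w2.png'); W=world(c)
m=(W[...,2]>.012)&(W[...,2]<.07)&(np.hypot(W[...,0]-.53,W[...,1]-.411)<.045)
m=cv2.morphologyEx(m.astype(np.uint8),cv2.MORPH_OPEN,np.ones((5,5)))>0
P=W[m]; print(len(P),np.percentile(P,[1,50,99],axis=0).round(3)); pca('garlic',P)
print(env.get_state()['tcp_pos'])
```

```text
lemon 243 ell [ 644. -239.] [48. 69.] major 91.0 pca 90.7 zmax 0.066
3459 [[0.502 0.384 0.024]
 [0.528 0.406 0.04 ]
 [0.555 0.433 0.058]]
garlic 3459 ell [528. 410.] [55. 59.] major 23.6 pca 22.2 zmax 0.061
[0.53101258 0.40887334 0.15632763]
```

View pics/w2.png

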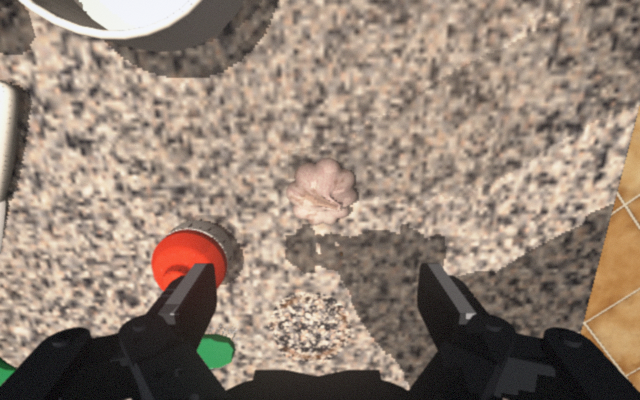

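The garlic is at pixel (322,192) in the wrist view, clear of the red pot at (190,260). The lemon is lying in the oblong box along its y axis.

{"name": "jog_arm", "arguments": {"gripper": [1,1,1,1,1,1,1,1], "offset": [[-0.2,0.1,-4],[-0.2,0.1,-8],[-0.2,0.1,-11.5],[-0.2,0.1,-13.5],[-0.2,0.1,-14.5],[-0.2,0.1,-15.2],[-0.2,0.1,-15.2],[-0.2,0.1,-15.2]], "twist": [0,0,0,0,0,0,0,0]}}

```text
clock: 12.3
tcp_pos: [0.5287, 0.41, 0.0034]
orientation: [0.001, -0.705, 0.709, -0.0]
wrist_force: [-0.2, -0.4, 1.4]
finger_gap: 0.0857
grip_force: 0.0
```

{"name": "jog_arm", "arguments": {"gripper": [0.5,0.5,0.4,0.4,0.4,0.4,0.4,0.4], "offset": [[0,0,0],[0,0,0],[0,0,0],[0,0,0],[0,0,0],[0,0,0],[0,0,0],[0,0,0]], "twist": [0,0,0,0,0,0,0,0], "squeeze": 22}}

```text
clock: 13.3
tcp_pos: [0.5282, 0.4099, 0.0032]
orientation: [0.0, -0.705, 0.709, -0.0]
wrist_force: [-1.6, -1.0, 5.4]
finger_gap: 0.055
grip_force: 23.0
```

{"name": "jog_arm", "arguments": {"gripper": [0.4,0.4,0.4,0.4,0.4,0.4,0.4,0.4], "offset": [[0,0,2],[0,0,5],[0,0,9],[0,0,14],[0,0,14],[0,0,14],[0,0,14],[0,0,14]], "twist": [0,0,0,0,0,0,0,0]}}

```text
clock: 14.3
tcp_pos: [0.5272, 0.4091, 0.1406]
orientation: [-0.001, -0.705, 0.71, 0.0]
wrist_force: [0.4, -0.2, 0.3]
finger_gap: 0.0551
grip_force: 23.4
```

{"name": "jog_arm", "arguments": {"gripper": [0.4,0.4,0.4,0.4,0.4,0.4,0.4,0.4], "offset": [[3,-4.5,0],[6,-9,0],[9,-13,0],[12.6,-18.7,0],[12.6,-18.7,-2],[12.6,-18.7,-4],[12.6,-18.7,-6],[12.6,-18.7,-7]], "twist": [0,0,0,0,0,0,0,0]}}

```text
clock: 15.3
tcp_pos: [0.6529, 0.2222, 0.0701]
orientation: [-0.001, -0.705, 0.71, 0.001]
wrist_force: [0.8, 0.5, -0.1]
finger_gap: 0.0551
grip_force: 23.5
```

{"name": "jog_arm", "arguments": {"gripper": [0.4,0.4,0.4,0.4,0.4,0.4,0.4,0.4], "offset": [[0,0,-1],[0,0,-2.5],[0,0,-4],[0,0,-5],[0,0,-5.7],[0,0,-6.2],[0,0,-6.3],[0,0,-6.3]], "twist": [0,0,0,0,0,0,0,0]}}

```text
clock: 16.3
tcp_pos: [0.6543, 0.2227, 0.0097]
orientation: [0.0, -0.705, 0.709, -0.0]
wrist_force: [-0.7, 0.2, -0.8]
finger_gap: 0.0553
grip_force: 23.5
```

{"name": "jog_arm", "arguments": {"gripper": [0.4,0.4,0.4,0.75,0.8,0.8,0.8,0.8], "offset": [[0,0,-0.1],[0,0,-0.1],[0,0,-0.1],[0,0,-0.1],[0,0,-0.1],[0,0,0],[0,0,3],[0,0,7]], "twist": [0,0,0,0,0,0,0,0]}}

```text
clock: 17.3
tcp_pos: [0.6528, 0.2223, 0.0784]
orientation: [-0.002, -0.705, 0.709, 0.001]
wrist_force: [1.1, 1.3, -0.3]
finger_gap: 0.0685
grip_force: 0.0
```

{"name": "jog_arm", "arguments": {"gripper": [0.8,0.8,0.8,0.8,0.8,0.8,0.8,0.8], "offset": [[0,0,4],[0,0,8],[0,0,12],[0,0,12],[-10,-1.5,12],[-20,-3,12],[-23.3,-3,12],[-23.3,-3,12]], "twist": [0,0,0,0,0,0,0,0]}}

```text
clock: 18.3
tcp_pos: [0.4176, 0.1921, 0.198]
orientation: [-0.001, -0.705, 0.709, 0.001]
wrist_force: [-0.1, 0.7, 0.9]
finger_gap: 0.0683
grip_force: 0.0
```

Run:
```python
from h import *
t=cam('top'); T=world(t)
c=cam('wrist'); save(c,'w3.png'); W=world(c)
print(env.get_state()['tcp_pos'],env.get_state()['orientation'])
def rect(n,P,b=None):
    P=P[np.isfinite(P).all(1)]
    r=cv2.minAreaRect((P[:,:2]*1000).astype(np.float32)); print(n,len(P),np.round(r[0]),np.round(r[1]),round(r[2],1),P.mean(0).round(3))
for n,X in(('t',T),('w',W)):
    m=(X[...,2]>.042)&(X[...,2]<.054)&(np.hypot(X[...,0]-.42,X[...,1]-.192)<.04); rect(n+' grip',X[m])
m=(T[...,2]>.02)&(T[...,2]<.085)&(np.hypot(T[...,0]-.653,T[...,1]-.222)<.06); P=T[m]; rect('garlic',P)
for n,q,z in(('pot',(.653,.222),.0725),('obox',(.643,-.237),.0725)):
    m=(abs(T[...,2]-z)<.01)&(np.hypot(T[...,0]-q[0],T[...,1]-q[1])<.11)&(np.hypot(T[...,0]-q[0],T[...,1]-q[1])>.045); rect(n,T[m])
```

```text
[0.41469912 0.19178008 0.19796313] [-0.00255406 -0.70521937  0.70898273  0.00161269]
t grip 67 [421. 192.] [42. 16.] 1.8 [0.421 0.192 0.048]
w grip 938 [419. 191.] [46. 16.] 5.6 [0.419 0.19  0.049]
garlic 219 [655. 224.] [53. 54.] 5.4 [0.654 0.223 0.045]
pot 278 [653. 222.] [159. 158.] 27.5 [0.655 0.225 0.072]
obox 251 [ 643. -237.] [151. 113.] 0.1 [ 0.642 -0.239  0.072]
```

View pics/w3.png

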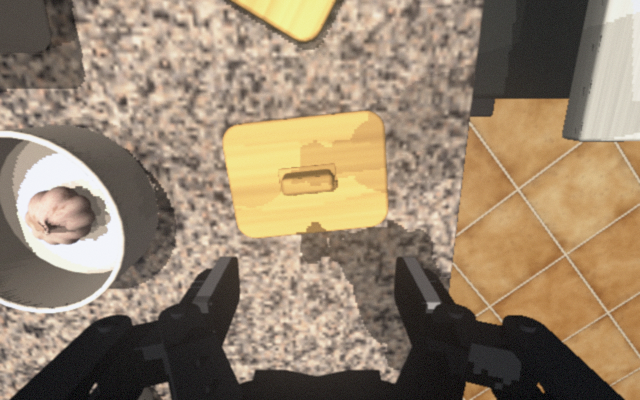

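The wrist view shows the garlic lying in the round pot at (60,213), and the oblong lid with its grip at (308,180), free to grasp.

{"name": "jog_arm", "arguments": {"gripper": [0.8,0.8,0.8,0.8,0.8,0.8,0.8,0.8], "offset": [[0,0,-2],[0,0,-5],[0,0,-8],[0,0,-8],[0,0,-8],[0,0,-8],[0,0,-8],[0,0,-8]], "twist": [-10.6,-21.2,-31.8,-42.4,-53,-63.6,-74.2,-84.2]}}

```text
clock: 19.4
tcp_pos: [0.4213, 0.1926, 0.1185]
orientation: [-0.0, -0.044, 0.999, -0.0]
wrist_force: [0.3, -0.4, -0.0]
finger_gap: 0.0681
grip_force: 0.0
```

{"name": "jog_arm", "arguments": {"gripper": [0.8,0.8,0.8,0.8,0.8,0.8,0.8,0.8], "offset": [[0,0,0],[0,0,0],[0,0,0],[0,0,0],[0,0,0],[0,0,0],[0,0,0],[0,0,0]], "twist": [0,0,0,0,0,0,0,0]}}

```text
clock: 20.4
tcp_pos: [0.421, 0.1926, 0.1194]
orientation: [0.0, -0.047, 0.999, 0.0]
wrist_force: [0.0, -0.4, -0.8]
finger_gap: 0.0684
grip_force: 0.0
```

{"name": "jog_arm", "arguments": {"gripper": [0.8,0.8,0.8,0.8,0.8,0.8,0.8,0.8], "offset": [[-0.1,-0.1,-3],[-0.1,-0.1,-6],[-0.1,-0.1,-8],[-0.1,-0.1,-9],[-0.1,-0.1,-9.6],[-0.1,-0.1,-9.6],[-0.1,-0.1,-9.6],[-0.1,-0.1,-9.6]], "twist": [0,0,0,0,0,0,0,0]}}

```text
clock: 21.4
tcp_pos: [0.4205, 0.1918, 0.0239]
orientation: [0.001, -0.047, 0.999, 0.0]
wrist_force: [0.1, -0.5, 0.3]
finger_gap: 0.0682
grip_force: 0.0
```

{"name": "jog_arm", "arguments": {"gripper": [0.3,0.2,0.1,0.1,0.1,0.1,0.1,0.1], "offset": [[0,0,0],[0,0,0],[0,0,0],[0,0,0],[0,0,0],[0,0,0],[0,0,0],[0,0,0]], "twist": [0,0,0,0,0,0,0,0], "squeeze": 50}}

```text
clock: 22.4
tcp_pos: [0.4202, 0.1917, 0.0235]
orientation: [0.0, -0.047, 0.999, 0.0]
wrist_force: [-0.1, -0.7, 4.0]
finger_gap: 0.0148
grip_force: 49.7
```

{"name": "jog_arm", "arguments": {"gripper": [0.1,0.1,0.1,0.1,0.1,0.1,0.1,0.1], "offset": [[0,0,1],[0,0,4],[0,0,9],[0,0,14],[0,0,16],[0,0,16],[0,0,16],[0,0,16]], "twist": [0,0,0,0,0,0,0,0]}}

```text
clock: 23.4
tcp_pos: [0.4189, 0.1913, 0.1818]
orientation: [-0.002, -0.047, 0.999, -0.0]
wrist_force: [-0.0, -0.2, -0.5]
finger_gap: 0.0154
grip_force: 49.0
```

{"name": "jog_arm", "arguments": {"gripper": [0.1,0.1,0.1,0.1,0.1,0.1,0.1,0.1], "offset": [[1,-5,0],[2,-11,0],[3,-17,0],[6,-22,0],[9,-27,0],[13,-31,0],[17,-35,0],[20,-39,0]], "twist": [-5.6,-5.6,-5.6,-5.6,-5.6,-5.6,-5.6,-5.6]}}

```text
clock: 24.4
tcp_pos: [0.6208, -0.1997, 0.1814]
orientation: [-0.001, 0.002, 1.0, 0.001]
wrist_force: [1.0, -0.1, -1.1]
finger_gap: 0.0153
grip_force: 49.3
```

{"name": "jog_arm", "arguments": {"gripper": [0.1,0.1,0.1,0.1,0.1,0.1,0.1,0.1], "offset": [[1,-2,0],[2.3,-3.9,0],[2.3,-3.9,-3],[2.3,-3.9,-6],[2.3,-3.9,-6],[2.3,-3.9,-6],[2.3,-3.9,-6],[2.3,-3.9,-6]], "twist": [0,0,0,0,0,0,0,0]}}

```text
clock: 25.4
tcp_pos: [0.6437, -0.2376, 0.1248]
orientation: [0.001, 0.002, 1.0, -0.0]
wrist_force: [0.2, 0.6, -0.1]
finger_gap: 0.0152
grip_force: 49.3
```

```bash
cat >> h.py <<'E'
def rect(n,P):
    P=P[np.isfinite(P).all(1)]
    r=cv2.minAreaRect((P[:,:2]*1000).astype(np.float32)); print(n,len(P),np.round(r[0],1),np.round(r[1]),round(r[2],1),'z',np.median(P[:,2]).round(4))
E
python3 - <<'E'
from h import *
c=cam('wrist'); W=world(c); t=cam('top'); save(c,'w4.png')
s=env.get_state(); print(s['tcp_pos'],s['orientation'],s['finger_gap'])
m=(abs(W[...,2]-(s['tcp_pos'][2]-.0235+.019))<.006)&(np.hypot(W[...,0]-.643,W[...,1]+.237)<.1); rect('lid',W[m])
m=(abs(W[...,2]-.072)<.006)&(np.hypot(W[...,0]-.643,W[...,1]+.237)<.1); rect('rim',W[m])
E
```

```text
[ 0.64339454 -0.23751497  0.12425692] [ 6.42540430e-04  1.58753196e-03  9.99998495e-01 -2.75622501e-04] 0.01517089299910288
lid 48003 [ 638.3 -236.6] [115. 144.] 89.8 z 0.122
rim 143 [ 565.  -238.4] [77.  0.] 89.8 z 0.0726
```

View pics/w4.png

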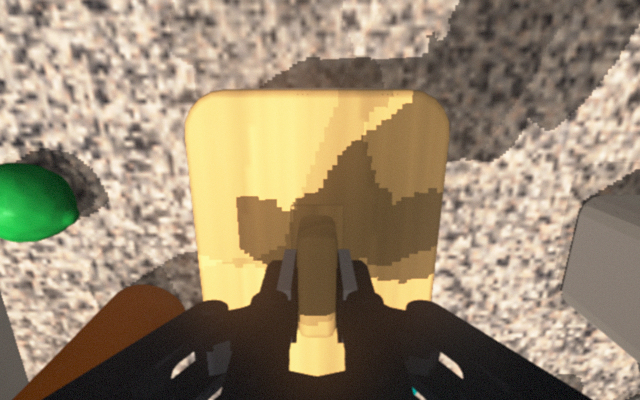

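Wrist view: the oblong lid is held level, its front edge at row 90 spanning columns 187–447, directly over the box.

{"name": "jog_arm", "arguments": {"gripper": [0.1,0.1,0.1,0.1,0.1,0.1,0.1,0.1], "offset": [[0,-0.1,-1],[0,-0.1,-2],[0,-0.1,-2.5],[0,-0.1,-2.8],[0,-0.1,-3],[0,-0.1,-3.2],[0,-0.1,-3.4],[0,-0.1,-3.4]], "twist": [0,0,0,0,0,0,0,0]}}

```text
clock: 26.5
tcp_pos: [0.643, -0.2383, 0.0892]
orientation: [-0.0, 0.002, 1.0, 0.0]
wrist_force: [-0.1, 0.1, -1.5]
finger_gap: 0.015
grip_force: 49.3
```

{"name": "jog_arm", "arguments": {"gripper": [0.1,0.1,0.1,0.1,0.1,0.1,0.1,0.1], "offset": [[0,0,-0.1],[0,0,-0.2],[0,0,-0.3],[0,0,-0.3],[0,0,-0.35],[0,0,-0.35],[0,0,-0.35],[0,0,-0.35]], "twist": [0,0,0,0,0,0,0,0]}}

```text
clock: 27.5
tcp_pos: [0.6431, -0.2384, 0.0866]
orientation: [0.0, 0.002, 1.0, -0.0]
wrist_force: [-2.0, 0.6, 6.0]
finger_gap: 0.0153
grip_force: 50.2
```

Contact came at the expected height, so I'm releasing and moving to the round lid.

{"name": "jog_arm", "arguments": {"gripper": [0.4,0.6,0.6,0.6,0.6,0.6,0.6,0.6], "offset": [[0,0,0],[0,0,0],[0,0,0],[0,0,0],[0,0,2],[0,0,6],[0,0,10],[-4,0,10]], "twist": [0,0,0,0,0,0,0,0]}}

```text
clock: 28.5
tcp_pos: [0.6072, -0.24, 0.1901]
orientation: [0.005, 0.001, 1.0, -0.002]
wrist_force: [0.3, -0.4, 0.6]
finger_gap: 0.0511
grip_force: 0.0
```

{"name": "jog_arm", "arguments": {"gripper": [0.6,0.6,0.6,0.6,0.6,0.6,0.6,0.6], "offset": [[-5,0,0],[-10,0.5,0],[-15,0.5,0],[-19.2,0.6,0],[-19.2,0.6,0],[-19.2,0.6,0],[-19.2,0.6,0],[-19.2,0.6,0]], "twist": [-10,-20,-27,-27,-27,-27,-27,-27]}}

```text
clock: 29.5
tcp_pos: [0.4118, -0.2325, 0.1856]
orientation: [-0.0, 0.235, 0.972, 0.0]
wrist_force: [0.0, -0.3, -0.8]
finger_gap: 0.0514
grip_force: 0.0
```

Run:
```python
from h import *
c=cam('wrist'); W=world(c); t=cam('top'); T=world(t)
s=env.get_state(); print(s['tcp_pos'],s['orientation'])
m=(W[...,2]>.042)&(W[...,2]<.054)&(np.hypot(W[...,0]-.411,W[...,1]+.232)<.04); rect('grip',W[m])
m=(T[...,2]>.07)&(T[...,2]<.095)&(np.hypot(T[...,0]-.643,T[...,1]+.237)<.1); rect('olid seated',T[m])
P=T[m]; A=np.c_[P[:,:2]-P[:,:2].mean(0),np.ones(len(P))]; q=(P[:,2]>.075); print('tilt',np.linalg.lstsq(A[q],P[q,2],rcond=None)[0].round(4))
```

```text
[ 0.411522   -0.2323313   0.18556446] [-1.66167509e-04  2.34685848e-01  9.72071244e-01  1.49688654e-04]
grip 976 [ 407.7 -234. ] [16. 45.] 60.1 z 0.0494
olid seated 1557 [ 643.7 -234.7] [112. 152.] 89.9 z 0.0831
tilt [ 0.0025 -0.0021  0.083 ]
```

{"name": "jog_arm", "arguments": {"gripper": [0.6,0.6,0.6,0.6,0.6,0.6,0.6,0.6], "offset": [[-0.2,-0.1,-4],[-0.2,-0.1,-8],[-0.2,-0.1,-12],[-0.2,-0.1,-14],[-0.2,-0.1,-15.5],[-0.2,-0.1,-16.2],[-0.2,-0.1,-16.2],[-0.2,-0.1,-16.2]], "twist": [-1,-1,-1,-1,-1,-1,-1,-1]}}

```text
clock: 30.6
tcp_pos: [0.4095, -0.2337, 0.0244]
orientation: [0.0, 0.243, 0.97, -0.0]
wrist_force: [0.4, -0.4, 1.4]
finger_gap: 0.051
grip_force: 0.0
```

{"name": "jog_arm", "arguments": {"gripper": [0.3,0.2,0.1,0.1,0.1,0.1,0.1,0.1], "offset": [[0,0,0],[0,0,0],[0,0,0],[0,0,0],[0,0,0],[0,0,0],[0,0,0],[0,0,0]], "twist": [0,0,0,0,0,0,0,0], "squeeze": 50}}

```text
clock: 31.6
tcp_pos: [0.4094, -0.2338, 0.0245]
orientation: [0.001, 0.244, 0.97, -0.0]
wrist_force: [-1.8, 0.1, 6.5]
finger_gap: 0.0152
grip_force: 50.8
```

{"name": "jog_arm", "arguments": {"gripper": [0.1,0.1,0.1,0.1,0.1,0.1,0.1,0.1], "offset": [[0,0,1],[0,0,4],[0,0,9],[0,0,14],[0,0,16],[0,4,16],[0,9,16],[0,14,16]], "twist": [0,0,0,0,0,0,0,0]}}

```text
clock: 32.6
tcp_pos: [0.4085, -0.092, 0.184]
orientation: [-0.0, 0.244, 0.97, 0.0]
wrist_force: [0.4, 0.2, -0.9]
finger_gap: 0.0149
grip_force: 49.9
```

{"name": "jog_arm", "arguments": {"gripper": [0.1,0.1,0.1,0.1,0.1,0.1,0.1,0.1], "offset": [[2,5,0],[4,10,0],[7,15,0],[11,19,0],[15,23,0],[19,27,0],[23,30,0],[24.4,31.6,0]], "twist": [0,0,0,0,0,0,0,0]}}

```text
clock: 33.6
tcp_pos: [0.6543, 0.2244, 0.1826]
orientation: [-0.0, 0.243, 0.97, -0.0]
wrist_force: [-0.8, 0.3, -2.2]
finger_gap: 0.0152
grip_force: 49.9
```

{"name": "jog_arm", "arguments": {"gripper": [0.1,0.1,0.1,0.1,0.1,0.1,0.1,0.1], "offset": [[0,0,-2],[0,0,-4],[0,0,-6],[0,0,-6],[0,0,-6],[0,0,-6],[0,0,-6],[0,0,-6]], "twist": [0,0,0,0,0,0,0,0]}}

```text
clock: 34.6
tcp_pos: [0.6533, 0.2227, 0.1244]
orientation: [0.0, 0.243, 0.97, 0.0]
wrist_force: [0.3, 0.5, -1.3]
finger_gap: 0.0149
grip_force: 49.9
```

Run:
```python
from h import *
c=cam('wrist'); W=world(c); save(c,'w5.png')
s=env.get_state(); print(s['tcp_pos'],s['orientation'],s['finger_gap'])
h=cv2.cvtColor(c['image'],cv2.COLOR_RGB2HSV)
m=(abs(W[...,2]-(s['tcp_pos'][2]-.0245+.019))<.006)&(np.hypot(W[...,0]-.653,W[...,1]-.222)<.1)&(h[...,1]>60)&(h[...,0]>12)&(h[...,0]<32)
def circ(P):
    H=cv2.convexHull((P[:,:2]*1000).astype(np.float32))[:,0]
    for k in range(6):
        A=np.c_[2*H,np.ones(len(H))]; a=np.linalg.lstsq(A,(H**2).sum(1),rcond=None)[0]; r=np.sqrt(a[2]+a[0]**2+a[1]**2)
        d=np.hypot(*(H-a[:2]).T)-r; H2=H[abs(d)<max(1,1.5*np.std(d))]
        if len(H2)<10: break
        H=H2
    return a[:2].round(1),r.round(1),len(H)
print('lid',circ(W[m]))
t=cam('top'); T=world(t)
m=(abs(T[...,2]-(s['tcp_pos'][2]-.0245+.019))<.009)&(np.hypot(T[...,0]-.653,T[...,1]-.222)<.1); print('top',circ(T[m]),m.sum())
```

```text
[0.65313954 0.22264374 0.12421452] [2.48783063e-04 2.43499360e-01 9.69901015e-01 1.47847455e-04] 0.015101836182480368
lid (array([652.5, 224.1]), np.float64(80.4), 58)
top (array([654.5, 225.1]), np.float64(80.7), 21) 1075
```

View pics/w5.png

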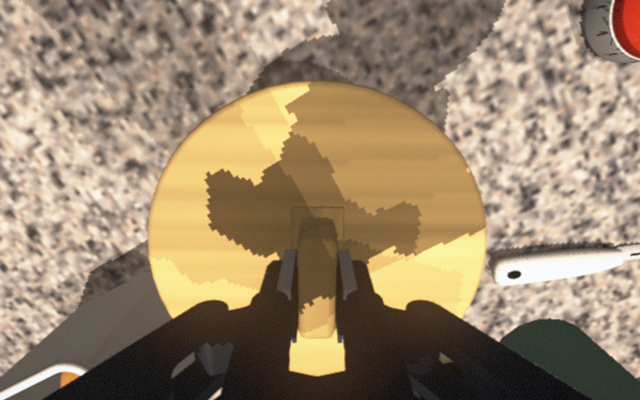

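Wrist view: the round lid is held level, centred at about (318,235) over the pot. It sits about 2 mm too far in +y, which I'm correcting.

{"name": "jog_arm", "arguments": {"gripper": [0.1,0.1,0.1,0.1,0.1,0.1,0.1,0.1], "offset": [[0,-0.2,-1],[0,-0.2,-2],[0,-0.2,-2.5],[0,-0.2,-2.8],[0,-0.2,-3],[0,-0.2,-3.2],[0,-0.2,-3.3],[0,-0.2,-3.3]], "twist": [0,0,0,0,0,0,0,0]}}

```text
clock: 35.7
tcp_pos: [0.653, 0.2206, 0.0909]
orientation: [0.0, 0.243, 0.97, 0.0]
wrist_force: [1.0, 0.2, -1.1]
finger_gap: 0.0149
grip_force: 49.9
```

{"name": "jog_arm", "arguments": {"gripper": [0.1,0.1,0.1,0.1,0.1,0.1,0.1,0.1], "offset": [[0,0,-0.1],[0,0,-0.2],[0,0,-0.3],[0,0,-0.3],[0,0,-0.35],[0,0,-0.35],[0,0,-0.35],[0,0,-0.35]], "twist": [0,0,0,0,0,0,0,0]}}

```text
clock: 36.7
tcp_pos: [0.6531, 0.2206, 0.0878]
orientation: [0.0, 0.243, 0.97, 0.0]
wrist_force: [-1.2, -0.5, 5.9]
finger_gap: 0.0151
grip_force: 50.8
```

{"name": "jog_arm", "arguments": {"gripper": [0.4,0.6,0.6,0.6,0.6,0.6,0.6,0.6], "offset": [[0,0,0],[0,0,0],[0,0,0],[0,0,0],[0,0,2],[0,0,6],[0,0,10],[-4,-2,10]], "twist": [0,0,0,0,0,0,0,0]}}

```text
clock: 37.7
tcp_pos: [0.6182, 0.2018, 0.1917]
orientation: [0.005, 0.243, 0.97, 0.002]
wrist_force: [0.2, -0.6, -0.5]
finger_gap: 0.0515
grip_force: 0.0
```

{"name": "jog_arm", "arguments": {"gripper": [0.6,0.6,0.6,0.6,0.6,0.6,0.6,0.6], "offset": [[-5,-4,0],[-10,-9,0],[-14,-13,0],[-17.6,-17,0],[-17.6,-19.2,0],[-17.6,-19.2,0],[-17.6,-19.2,0],[-17.6,-19.2,0]], "twist": [-1.5,-1.5,-1.5,-1.5,-1.5,-1.5,-1.5,-1.5]}}

```text
clock: 38.7
tcp_pos: [0.4373, 0.0094, 0.1872]
orientation: [-0.0, 0.256, 0.967, 0.0]
wrist_force: [-0.1, 0.4, 0.1]
finger_gap: 0.0512
grip_force: 0.0
```

Run:
```python
from h import *
c=cam('wrist'); W=world(c); t=cam('top'); T=world(t); save(t,'top2.png')
s=env.get_state(); print(s['tcp_pos'],s['orientation'])
X=np.hypot(W[...,0]-.436,W[...,1]-.008)
rect('grip',W[(W[...,2]>.042)&(W[...,2]<.054)&(X<.04)])
h=cv2.cvtColor(c['image'],cv2.COLOR_RGB2HSV)
rect('plate',W[(abs(W[...,2]-.019)<.006)&(X<.09)&(h[...,1]>60)&(h[...,0]>12)&(h[...,0]<32)])
P=T[(T[...,2]>.075)&(T[...,2]<.095)&(np.hypot(T[...,0]-.653,T[...,1]-.222)<.1)]; rect('rlid',P)
A=np.c_[P[:,:2]-P[:,:2].mean(0),np.ones(len(P))]; print('tilt',np.linalg.lstsq(A,P[:,2],rcond=None)[0].round(4))
R=np.hypot(T[...,0]-.697,T[...,1]-.027); rect('tub',T[(abs(T[...,2]-.112)<.006)&(R>.044)&(R<.09)])
```

```text
[0.43721601 0.00931715 0.18716222] [-1.86185425e-04  2.55500745e-01  9.66808838e-01  7.75633553e-05]
grip 975 [433.2   7.2] [16. 45.] 60.4 z 0.0494
plate 10900 [433.2   7. ] [104. 104.] 60.5 z 0.0209
rlid 1902 [655.5 222.8] [159. 161.] 0.6 z 0.0837
tilt [-0.0054  0.0049  0.0837]
tub 214 [697.7  27.5] [103. 101.] 0.9 z 0.1131
```

{"name": "jog_arm", "arguments": {"gripper": [0.6,0.6,0.6,0.6,0.6,0.6,0.6,0.6], "offset": [[-0.2,-0.2,-4],[-0.2,-0.2,-8],[-0.2,-0.2,-12],[-0.2,-0.2,-14],[-0.2,-0.2,-15.5],[-0.2,-0.2,-16.3],[-0.2,-0.2,-16.3],[-0.2,-0.2,-16.3]], "twist": [0,0,0,0,0,0,0,0]}}

```text
clock: 39.8
tcp_pos: [0.4356, 0.0067, 0.0249]
orientation: [0.001, 0.256, 0.967, 0.0]
wrist_force: [-0.4, 0.3, -0.2]
finger_gap: 0.0513
grip_force: 0.0
```

{"name": "jog_arm", "arguments": {"gripper": [0.3,0.2,0.1,0.1,0.1,0.1,0.1,0.1], "offset": [[0,0,0],[0,0,0],[0,0,0],[0,0,0],[0,0,0],[0,0,0],[0,0,0],[0,0,0]], "twist": [0,0,0,0,0,0,0,0], "squeeze": 50}}

```text
clock: 40.8
tcp_pos: [0.4355, 0.0065, 0.0249]
orientation: [0.001, 0.256, 0.967, 0.0]
wrist_force: [-1.8, -0.5, 5.6]
finger_gap: 0.0152
grip_force: 50.0
```

{"name": "jog_arm", "arguments": {"gripper": [0.1,0.1,0.1,0.1,0.1,0.1,0.1,0.1], "offset": [[0,0,1],[0,0,4],[0,0,9],[0,0,14],[0,0,16],[4,0,16],[9,0,16],[14,1,16]], "twist": [0,0,0,0,5,10,20,30]}}

```text
clock: 41.8
tcp_pos: [0.5763, 0.0163, 0.1849]
orientation: [0.0, -0.005, 1.0, -0.0]
wrist_force: [0.0, -0.4, -0.3]
finger_gap: 0.0152
grip_force: 49.2
```

{"name": "jog_arm", "arguments": {"gripper": [0.1,0.1,0.1,0.1,0.1,0.1,0.1,0.1], "offset": [[4,0.3,0],[8,0.6,0],[12.2,1,0],[12.2,1,0],[12.2,1,-0.8],[12.2,1,-1.5],[12.2,1,-1.5],[12.2,1,-1.5]], "twist": [0.4,0.4,0.4,0.4,0.4,0.4,0.4,0.4]}}

```text
clock: 42.8
tcp_pos: [0.6966, 0.0266, 0.17]
orientation: [0.0, -0.006, 1.0, 0.0]
wrist_force: [0.5, -0.3, -0.9]
finger_gap: 0.0148
grip_force: 49.2
```

Run:
```python
from h import *
c=cam('wrist'); W=world(c); save(c,'w6.png'); t=cam('top'); T=world(t)
s=env.get_state(); print(s['tcp_pos'],s['orientation'],s['finger_gap'])
z=s['tcp_pos'][2]-.0249+.019
h=cv2.cvtColor(c['image'],cv2.COLOR_RGB2HSV); m=(abs(W[...,2]-z)<.007)&(np.hypot(W[...,0]-.697,W[...,1]-.027)<.09)&(h[...,1]>60)&(h[...,0]>12)&(h[...,0]<32)
rect('w lid',W[m]); rect('t lid',T[(abs(T[...,2]-z)<.01)&(np.hypot(T[...,0]-.697,T[...,1]-.027)<.085)])
```

```text
[0.69702607 0.02654243 0.17007763] [ 5.04375079e-04 -6.17825323e-03  9.99980787e-01 -6.31423430e-06] 0.014766151000525644
w lid 27930 [695.3  27.5] [104. 105.] 0.6 z 0.1659
t lid 0 [0. 0.] [0. 0.] 0.0 z nan
  return _methods._mean(a, axis=axis, dtype=dtype,
  ret = ret.dtype.type(ret / rcount)
```

View pics/w6.png

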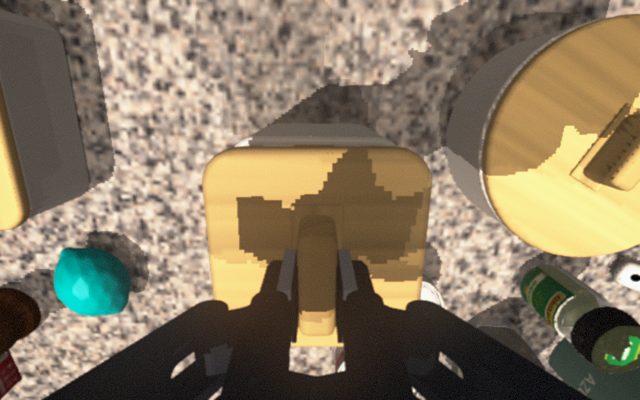

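Wrist view: the square lid is held square-on above the tub, columns 204–430 with its front edge at row 150. The other two lids look flat on their rims.

{"name": "jog_arm", "arguments": {"gripper": [0.1,0.1,0.1,0.1,0.1,0.1,0.1,0.1], "offset": [[0.05,0,-1],[0.05,0,-2],[0.05,0,-2.8],[0.05,0,-3.2],[0.05,0,-3.4],[0.05,0,-3.6],[0.05,0,-3.8],[0.05,0,-3.8]], "twist": [0.3,0.3,0.3,0.3,0.3,0.3,0.3,0.3]}}

```text
clock: 43.9
tcp_pos: [0.6975, 0.0266, 0.1313]
orientation: [0.0, -0.009, 1.0, 0.0]
wrist_force: [0.2, 0.2, -1.1]
finger_gap: 0.0152
grip_force: 49.2
```

{"name": "jog_arm", "arguments": {"gripper": [0.1,0.1,0.1,0.1,0.1,0.1,0.1,0.1], "offset": [[0,0,-0.1],[0,0,-0.2],[0,0,-0.3],[0,0,-0.35],[0,0,-0.4],[0,0,-0.4],[0,0,-0.45],[0,0,-0.45]], "twist": [0,0,0,0,0,0,0,0]}}

```text
clock: 44.9
tcp_pos: [0.6975, 0.0266, 0.128]
orientation: [0.0, -0.009, 1.0, -0.0]
wrist_force: [-2.8, 0.2, 6.4]
finger_gap: 0.0154
grip_force: 50.3
```

{"name": "jog_arm", "arguments": {"gripper": [0.4,0.6,0.6,0.6,0.6,0.6,0.6,0.6], "offset": [[0,0,0],[0,0,0],[0,0,0],[0,0,0],[0,0,2],[0,0,6],[0,0,10],[-3,0,12]], "twist": [0,0,0,0,0,0,0,0]}}

```text
clock: 45.9
tcp_pos: [0.6695, 0.0263, 0.2487]
orientation: [0.002, -0.009, 1.0, -0.0]
wrist_force: [0.1, 0.2, -0.2]
finger_gap: 0.0508
grip_force: 0.0
```

{"name": "jog_arm", "arguments": {"gripper": [0.6,0.6,0.6,0.6,0.6,0.6,0.6,0.6], "offset": [[-5,0,0],[-10,0,0],[-15,0,0],[-20,0,0],[-22,0,0],[-22,0,0],[-22,0,0],[-22,0,0]], "twist": [0,0,0,0,0,0,0,0]}}

```text
clock: 46.9
tcp_pos: [0.4486, 0.0265, 0.2467]
orientation: [0.0, -0.009, 1.0, 0.0]
wrist_force: [0.5, -0.2, -0.2]
finger_gap: 0.0512
grip_force: 0.0
```

Run:
```python
from h import *
t=cam('top'); T=world(t); save(t,'top3.png')
for n,q,z,r in(('olid',(.643,-.237),.083,.1),('rlid',(.653,.222),.083,.1),('slid',(.697,.027),.123,.08)):
    P=T[(abs(T[...,2]-z)<.009)&(np.hypot(T[...,0]-q[0],T[...,1]-q[1])<r)]; rect(n,P)
    A=np.c_[P[:,:2]-P[:,:2].mean(0),np.ones(len(P))]; print('tilt',np.linalg.lstsq(A,P[:,2],rcond=None)[0].round(4))
c=cam('side'); cv2.imwrite('pics/s1.png',cv2.resize(c['image'][130:290,190:430,::-1],None,fx=3,fy=3))
```

```text
olid 1554 [ 644.  -234.7] [152. 113.] 0.4 z 0.0832
tilt [ 0.0004 -0.0031  0.0831]
rlid 1906 [653.3 222.1] [162. 158.] 45.5 z 0.0838
tilt [-0.0043  0.0068  0.0838]
slid 1017 [698.1  29. ] [105. 103.] 1.0 z 0.1232
tilt [0.0017 0.0005 0.1232]
```

View pics/s1.png

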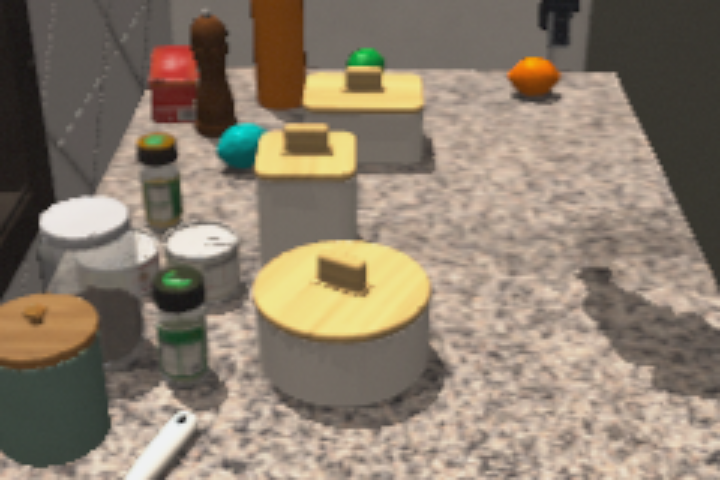

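The side view shows all three lids flat on their rims: oblong (363,95), square (306,155) and round (341,290). The boxes haven't moved, and the lid heights and tilts agree.

```bash
python3 -c "
from workcell import env
print(env.hand_in())"
```

```text
the job is handed in; nothing more can be done
None
```

The job is handed in: the lemon is in the oblong box, the garlic is in the round pot, and all three lids measure flat and fully home, with the arm clear after about 47 s.

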